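Find the panel key that turns the cam latch

TASK

One of the three panel keys hanging on the rack fits the lock on the grey control box. Put that key in the lock, turn it counter-clockwise (seen from above) to swing the red latch open with it, then pull it out and set it in the yellow bin; the latch stays open. Try others if you like, but the other two keys must finish hanging in their own places on the rack.

Things in the scene. Friction and masses are not known exactly. Their poses are not given: they have to be found in the camera images.
- blue_key_mid (a point): Steel panel key, 86 mm tall, hanging upright on the rack. Blue flat head 12 mm thick (its x), 50 wide (its y), 30 high, to be pinched across the 12 mm. Bit at its foot: a flat blade 28 mm wide (along y), 8 mm thick (along x), 18 mm high. The point is on its axis, half-way up: 43 mm above the bit's foot, 28 mm below the head's middle; z is up the key. Round shank 10 mm, flange 36 mm across with underside 44 mm above the foot. About 90 g.
- orange_key_mid (a point): Steel panel key, 86 mm tall, hanging upright on the rack. Orange flat head 12 mm thick (its x), 50 wide (its y), 30 high, to be pinched across the 12 mm. Bit at its foot: a plain round pin 9 mm in diameter, 18 mm high. The point is on its axis, half-way up: 43 mm above the bit's foot, 28 mm below the head's middle; z is up the key. Round shank 10 mm, flange 36 mm across with underside 44 mm above the foot. About 90 g.
- green_key_mid (a point): Steel panel key, 86 mm tall, hanging upright on the rack. Green flat head 12 mm thick (its x), 50 wide (its y), 30 high, to be pinched across the 12 mm. Bit at its foot: a flat blade 48 mm wide (along y), 8 mm thick (along x), 18 mm high. The point is on its axis, half-way up: 43 mm above the bit's foot, 28 mm below the head's middle; z is up the key. Round shank 10 mm, flange 36 mm across with underside 44 mm above the foot. About 90 g.
- rack: Fixed rack, 90 x 236 mm, with two rails along its y, tops 70 mm above the bench, 16 mm apart. The keys, in any order and 75 mm apart, rest on the rails by their flanges, each key's y along the rails, bits hanging below: lift a key straight up by 60 mm or more to clear them. Origin at the centre of its underside.
- lock_mouth (a point): Centre of the keyway's mouth: top of the 58 mm square steel lock head on the lid of the fixed control box (184 x 184 x 80 mm); z up. Keyway: slot 38 mm long, 14 wide, 16 deep, flat floor, rim bevelled 5 mm; runs along this frame's y at latch 0 and turns with the latch. Key goes in upright to the floor; only a flat bit that nearly fills the slot turns it, after some 12 degrees of play.
- latch (a joint): Rotation of the lock head and its red tongue (16 mm wide, reaching 88 mm from the axis) about the vertical through lock_mouth, rad: 0 shut (tongue under the yellow keeper), growing counter-clockwise from above to a stop at 1.2, fully open. Starts between 0 and 0.12. Light friction (0.07 N m); stays where left.
- bin_in (a point): Centre of the inner floor of the square yellow bin for the used key: 84 x 84 mm outside, 74 mm inside, walls 5 mm thick, rim 55 mm above this floor, fixed to the bench. The key goes in bit first and may lean on the rim.

How it is judged:
By the outcome, as a careful person would: the job done as asked, in the order asked, and still so for the second after the job is handed in, with the robot touching nothing.
It also fails if it takes over 64 s, if anything falls off the work surface, if the arm or the gripper's body presses on something with over 40 N, if the wrist force passes 120 N, or if a joint passes its speed limit or range.

ROBOT

A 6-joint arm with a two-finger parallel gripper is mounted at the origin on the work surface. World frame = base frame: x ahead of the robot, y to its left, z up, the work surface at z = 0. Lengths are in m, angles in degrees, forces in N, time in s.
With the tool pointing down it reaches from about 0.35 to 0.875 m from the base axis. Payload 4.2 kg.
Tool frame: the origin (TCP) lies on the centre line of the jaws, within the pads' length; the fingertips stand 22 mm ahead of it and the grasp point (between the pads) lies 3 mm ahead of it (r.tcp_to_tips is the distance from the TCP to the fingertips, in m); z points along the fingers, y is the line along which they close (so a half turn about z gives the same grasp; the last joint's range is limited). The gripper opens to 87 mm and grips with 3 to 60 N. Pads are 19 mm wide; open, the fingers measure 117 mm over their backs; the gripper's body (75 mm by 190 mm) begins 51 mm behind the grasp point.
Start: joints at [91.822, 22.042, 0.453, 0, -68.411, -14.817], TCP at [0.141, 0.609, 0.245] pointing down, gripper open.
Joint ranges: [-179.83, 179.83], [-69.29, 118.12], [-61.27, 80.66], [-181.25, 117.63], [-171.15, -9.14], [-177.46, 177.46]. Speed limits (degrees/s): [159.86, 159.86, 180, 180, 180, 180].

INTERFACE

Orientations are given as a 3x3 rotation matrix whose columns are the frame's x, y, z axes.
In Python, from station import r gives the robot as it stands.
- The arm moves only by the tool apply_moves, never from a script. Its argument "plan" is a list of rows, each an object with "grip": the opening, from 0 (shut) to 1 (fully open); "offset": the shift along the tool's x, y, z in cm, a list of three; "spin": the turn about the tool's z in rad. A call has 1 to 5 rows; each row is the pose to reach, as a shift and turn from the pose commanded when the call began, along the tool's axes at that moment; what a row does not reach only later rows make up. A row lasts 1/10 s, in which the tool goes at most 50 mm and 8.59 degrees, less where a joint would pass 70% of its speed; a pose out of reach is approached as far as the arm can. A call with a gripper value outside its range is refused whole. The fingers move at their own pace and stop on an object; the grip force is fixed at half the most. Time passes only in rows, so rows that repeat a pose let the fingers close. It gives the time, the measured TCP pose, the force, the opening and the grip force at its end, in the units of the state.
- r.sense(): the state, without advancing time (a new reading comes with each control period).
- r.capture(name): name is "scene" or "top"; returns a dict with "img" (400x640x3 uint8, blue, green, red), "depth" (400x640 float32, m along the optical axis (not along the pixel's ray), 0 where there is no reading), "mtx" (3x3 intrinsics, pixels), "R" (3x3) and "t" (3): a world point X has camera coordinates R X + t. Camera axes: x right, y down, z forward; pixel columns grow to the right and rows downward; lengths in m; the calibration is good to about 2 mm. A picture is of the moment at which its call begins.
- r.finish_job(): hands the job in; it is judged then, once.
The state is a dict: "time_s": time; "joints": joint angles; "joint_velocities": joint speeds; "effort": joint torques, N m; "tcp_pos": TCP position; "ee_rot": TCP orientation; "wrist_force": force on the tool from outside, world axes, zero at the start; "moment": the same for the moment, N m; "gripper_width": opening from 0.0 (shut) to 1.0 (fully open); "gripper_force": force on a finger pad.
Only numpy, scipy, OpenCV 4.12 (cv2) and the standard library are available. Lean on these libraries where they do the work, as an engineer would, in place of code of your own. Each camera call takes 0.05 s, during which the arm holds its last target. There are 200 camera calls.

## Working session

There is one attempt and no reset: what is moved stays moved. The work goes in short steps, Python scripts to look and compute and a tool call to move; the robot and the scene stay as the last step left them, time stands still between calls to the robot, and variables do not carry over. Pictures are saved under pics/ and viewed, at most 10 in all, crops included, and the job is handed in when it is done.

Besides the shell and the picture viewer there is one more tool, called after ">>>" in YAML: its name, and indented under it one key for each argument. apply_moves: Moves the arm, as the interface text tells. Its arguments: {"type":"object","properties":{"plan":{"type":"array"}},"required":["plan"]}

```bash
mkdir -p pics; ls; python3 - <<'E'
from station import r
import cv2,numpy as np
s=r.sense();print(s['tcp_pos'],np.round(s['ee_rot'],3).tolist(),s['time_s'],r.tcp_to_tips)
for n in ("scene","top"):
    c=r.capture(n);cv2.imwrite(f"pics/{n}0.png",c["img"]);print(n,np.round(c["mtx"],1).tolist(),np.round(c["R"],3).tolist(),np.round(c["t"],3).tolist())
    np.savez(f"{n}0.npz",**c)
E
```

```text
pics
[0.14037248 0.60846015 0.24345737] [[0.974, -0.225, -0.0], [-0.225, -0.974, -0.002], [0.0, 0.002, -1.0]] 0.0 0.022
scene [[389.1, 0.0, 320.7], [0.0, 389.1, 199.0], [0.0, 0.0, 1.0]] [[-0.598, 0.801, 0.014], [0.528, 0.407, -0.745], [-0.603, -0.438, -0.667]] [0.284, -0.182, 1.351]
top [[475.5, 0.0, 314.9], [0.0, 475.5, 200.3], [0.0, 0.0, 1.0]] [[-0.019, -1.0, -0.02], [-0.995, 0.021, -0.093], [0.094, 0.018, -0.995]] [0.039, 0.509, 1.343]
```

View pics/scene0.png

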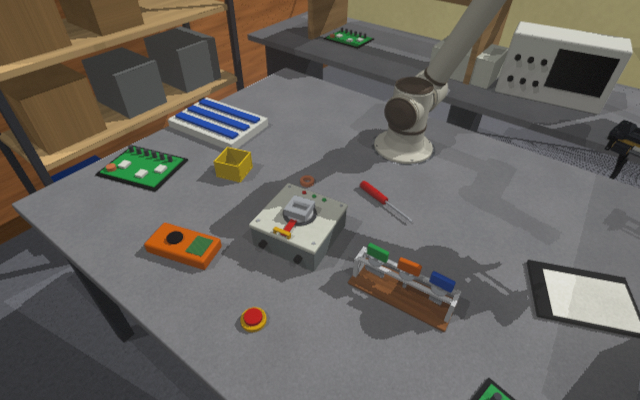

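View pics/top0.png

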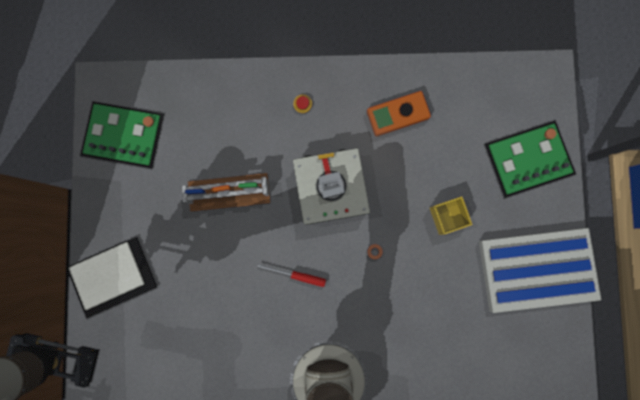

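Scene view: heads are green (377,252), orange (409,267) and blue (442,282), with the lock head at (298,209) and the bin at (233,163). Top view: blue at about (200,189), lock head at (331,185), bin at (452,216). The blue key's 28×8 mm blade in the 14 mm slot gives about 12° of play, so it is the one that fits. Green (48 mm) is longer than the slot, and the orange pin can't turn it.

```bash
cat > h.py <<'E'
import numpy as np,cv2
def cloud(c):
    v,u=np.mgrid[0:400,0:640];d=c["depth"]
    p=np.stack([(u-c["mtx"][0,2])/c["mtx"][0,0]*d,(v-c["mtx"][1,2])/c["mtx"][1,1]*d,d],-1)
    return (p-c["t"])@c["R"]
def ray(c,uv,z):
    uv=np.atleast_2d(uv).astype(float)
    d=np.c_[uv,np.ones(len(uv))]@np.linalg.inv(c["mtx"]).T@c["R"]
    o=-c["R"].T@c["t"];return o+d*((z-o[2])/d[:,2])[:,None]
COL={'blue':(100,130,90,60),'orange':(5,16,140,80),'green':(45,85,90,50),'red':(0,4,150,80),'yellow':(20,35,120,60)}
def mask(c,k):
    h=cv2.cvtColor(c["img"],cv2.COLOR_BGR2HSV);a,b,s,v=COL[k]
    return cv2.inRange(h,(a,s,v),(b,255,255))>0
E
python3 - <<'E'
from h import *
for n in("top","scene"):
    c=np.load(n+"0.npz");P=cloud(c)
    ok=(c["depth"]>0)
    print(n,"bench z",np.median(P[...,2][(ok)&(abs(P[...,2])<.02)]))
    for k in COL:
        m=mask(c,k)&ok&(P[...,2]>.04)&(P[...,2]<.16)&(P[...,0]<.75)&(P[...,0]>.2)
        N,L,S,C=cv2.connectedComponentsWithStats(m.astype(np.uint8))
        for i in range(1,N):
            if S[i,4]<15: continue
            q=P[L==i];uv=np.argwhere(L==i)[:,::-1]
            zt=np.percentile(q[:,2],90);qq=q[q[:,2]>zt-.006] ;w=ray(c,uv,zt)
            r_=cv2.minAreaRect((w[:,:2]*1000).astype(np.float32))
            print(k,S[i],'ctr',np.round(C[i]),'z90',round(zt,4),'top med',np.round(np.median(qq,0),4),'rayrect',np.round(r_[0]),np.round(r_[1]),round(r_[2]))
s0=cv2.resize(cv2.imread("pics/scene0.png")[170:330,230:480],None,fx=3.2,fy=3.2,interpolation=cv2.INTER_CUBIC);cv2.imwrite("pics/cs.png",s0)
t0=cv2.resize(cv2.imread("pics/top0.png")[140:240,170:380],None,fx=3.8,fy=3.8,interpolation=cv2.INTER_CUBIC);cv2.imwrite("pics/ct.png",t0)
E
```

```text
top bench z 0.0015100489585213096
blue [185 189  19   5  81] ctr [194. 191.] z90 0.1161 top med [0.5333 0.356  0.1134] rayrect [533. 353.] [49. 11.] 89
blue [557 239  31  12 122] ctr [572. 244.] z90 0.045 top med [ 0.3683 -0.6844  0.0419] rayrect [ 370. -684.] [28. 79.] 6
blue [579 238   8   6  21] ctr [583. 240.] z90 0.0443 top med [ 0.3813 -0.7159  0.0418] rayrect [ 380. -713.] [19. 14.] 89
blue [490 242  75  17 425] ctr [526. 250.] z90 0.0448 top med [ 0.3571 -0.5567  0.042 ] rayrect [ 357. -558.] [ 28. 204.] 6
blue [494 260  97  21 552] ctr [542. 270.] z90 0.0447 top med [ 0.301  -0.5963  0.0419] rayrect [ 301. -596.] [ 28. 268.] 6
blue [586 281   8   6  22] ctr [590. 284.] z90 0.0454 top med [ 0.2615 -0.7246  0.0422] rayrect [ 262. -723.] [20. 14.] 89
blue [497 282  98  21 527] ctr [544. 292.] z90 0.0448 top med [ 0.2411 -0.5958  0.0422] rayrect [ 242. -601.] [ 29. 267.] 6
orange [211 186  19   6  78] ctr [220. 188.] z90 0.1166 top med [0.5399 0.2852 0.1139] rayrect [539. 282.] [12. 49.] 8
green [239 183  18   5  73] ctr [247. 185.] z90 0.1158 top med [0.5468 0.2081 0.1132] rayr
[... 1557 characters left out ...]
 299] ctr [442. 281.] z90 0.1123 top med [0.5362 0.3555 0.1107] rayrect [545. 357.] [31. 50.] 3
orange [398 258  24  18 255] ctr [409. 266.] z90 0.1122 top med [0.5426 0.2838 0.1111] rayrect [551. 285.] [30. 49.] 8
green [368 243  21  20 234] ctr [378. 252.] z90 0.1124 top med [0.55   0.2096 0.111 ] rayrect [558. 213.] [29. 54.] 2
red [284 219  12  12  72] ctr [290. 225.] z90 0.091 top med [ 0.5944 -0.0066  0.09  ] rayrect [594.  -6.] [36. 16.] 11
yellow [214 147  37  26 449] ctr [232. 160.] z90 0.0602 top med [ 0.4621 -0.3487  0.0587] rayrect [ 466. -344.] [106.  97.] 18
yellow [273 227  18  12  83] ctr [282. 232.] z90 0.0963 top med [ 0.6255 -0.0059  0.0952] rayrect [628.  -1.] [18. 50.] 8
```

View pics/ct.png

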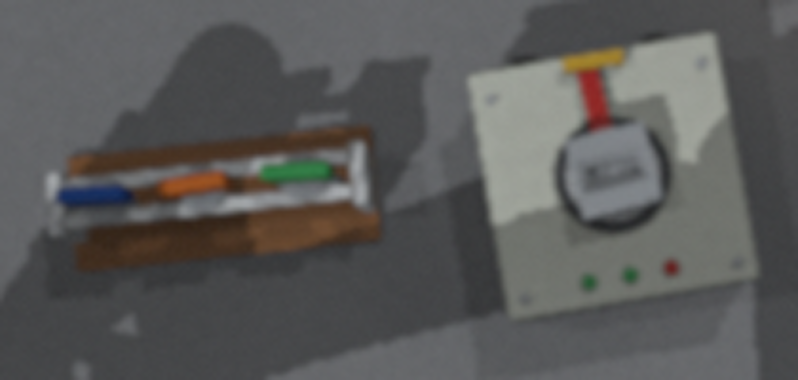

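View pics/cs.png

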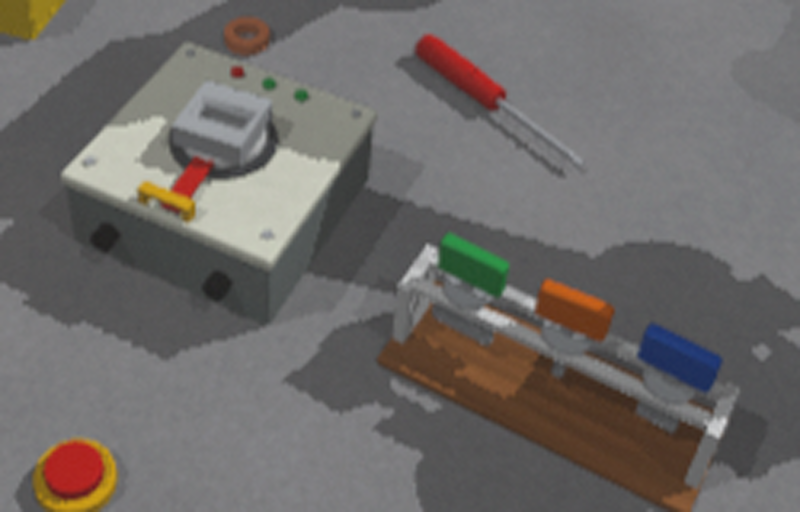

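Crops: the bits confirm it. Green's blade is wide, orange is a round pin, blue's blade is medium. The tongue points to +x, under the keeper, and the slot runs across it. Next, precise positions.

```bash
python3 - <<'E'
from h import *
for n in("top","scene"):
    c=np.load(n+"0.npz");P=cloud(c);ok=c["depth"]>0
    print(n,'cam',np.round(-c["R"].T@c["t"],3))
    H=[]
    for k in('blue','orange','green'):
        m=mask(c,k)&ok&(P[...,2]>.085)&(P[...,0]<.7)&(P[...,1]>.1)
        uv=np.argwhere(m)[:,::-1]
        q=P[m]; 
        if n=="scene": # top edge: use depth pts top face
            t=q[q[:,2]>np.percentile(q[:,2],90)-.004];print(k,'top pts',np.round(t.mean(0),4),len(t),np.round(q.min(0),3),np.round(q.max(0),3))
        else:
            w=ray(c,uv,.112);H.append(w.mean(0)[:2]);print(k,np.round(w.mean(0),4),np.round(w.min(0),3),np.round(w.max(0),3))
    if H:
        H=np.array(H);d=H[2]-H[0];print('mean',H.mean(0),'ang from -y',np.degrees(np.arctan2(d[0],-d[1])),np.linalg.norm(d))
    reg=ok&(abs(P[...,0]-.53)<.075)&(abs(P[...,1]+.01)<.075)
    z=P[...,2][reg];hh=np.histogram(z,bins=np.arange(.06,.14,.004));print([(round(b,3),int(a)) for a,b in zip(*hh) if a])
    m=reg&(P[...,2]>.108);zt=np.median(P[...,2][m]);q=P[m];print('lock top z',zt,len(q),np.round(q[:,:2].mean(0),4))
    L=cv2.moments(m.astype(np.uint8));cs,_=cv2.findContours(m.astype(np.uint8),cv2.RETR_EXTERNAL,cv2.CHAIN_APPROX_NONE);cc=max(cs,key=cv2.contourArea)[:,0]
    for zz in(zt,.11,.112,.116):
        w=ray(c,cc,zz)[:,:2]*1000;print(zz,[np.round(x,1) for x in cv2.minAreaRect(w.astype(np.float32))])
    # bin rim
    m=ok&(P[...,2]>.05)&(abs(P[...,0]-.46)<.08)&(abs(P[...,1]+.35)<.08)
    uv=np.argwhere(m)[:,::-1];q=P[m];print('bin z',np.median(q[:,2]),[np.round(x,3) for x in cv2.minAreaRect((q[:,:2]*1000).astype(np.float32))])
    m=mask(c,'red')&ok&(P[...,2]>.08)&(P[...,0]<.75)&(abs(P[...,1])<.1)
    w=ray(c,np.argwhere(m)[:,::-1],.0905)[:,:2];v=cv2.fitLine((w*1000).astype(np.float32),cv2.DIST_L2,0,.01,.01).ravel();print('tongue',np.round(v,3),np.degrees(np.arctan2(v[1],v[0])))
E
```

```text
top cam [0.382 0.004 1.385]
blue [0.5331 0.3527 0.112 ] [0.528 0.329 0.112] [0.539 0.378 0.112]
orange [0.5393 0.2832 0.112 ] [0.532 0.259 0.112] [0.546 0.308 0.112]
green [0.547  0.2086 0.112 ] [0.541 0.185 0.112] [0.552 0.232 0.112]
mean [0.53976223 0.28148516] ang from -y 5.503807229114041 0.14480250954699453
[(np.float64(0.072), 59), (np.float64(0.076), 675), (np.float64(0.08), 1142), (np.float64(0.084), 428), (np.float64(0.088), 111), (np.float64(0.092), 60), (np.float64(0.096), 41), (np.float64(0.1), 14), (np.float64(0.104), 68), (np.float64(0.108), 204), (np.float64(0.112), 108), (np.float64(0.116), 10)]
lock top z 0.11126554339826453 322 [ 0.5428 -0.0153]
0.11126554339826453 [array([543.2, -16.4]), array([58. , 57.6]), np.float64(12.8)]
0.11 [array([543.4, -16.4]), array([58.1, 57.7]), np.float64(12.8)]
0.112 [array([543.1, -16.3]), array([58. , 57.6]), np.float64(12.8)]
0.116 [array([542.6, -16.3]), array([57.8, 57.4]), np.float64(12.8)]
bin z 0.05944978432353556 [array([ 456.757, -352.379]), array([83.928, 85.173]), np.float64(17.515)]
tongue [ 9.4000e-01  3.4200e-01  5.972
[... 438 characters left out ...]
.084), 110), (np.float64(0.088), 105), (np.float64(0.092), 61), (np.float64(0.096), 57), (np.float64(0.1), 52), (np.float64(0.104), 88), (np.float64(0.108), 273), (np.float64(0.112), 15)]
lock top z 0.10999527805065559 288 [ 0.5437 -0.0172]
0.10999527805065559 [array([544.2, -17.5]), array([61.2, 58.6]), np.float64(13.0)]
0.11 [array([544.2, -17.5]), array([61.2, 58.6]), np.float64(13.0)]
0.112 [array([545.9, -16.1]), array([61. , 58.4]), np.float64(13.0)]
0.116 [array([549.2, -13.3]), array([60.6, 58.1]), np.float64(13.0)]
bin z 0.0571508338644931 [array([ 457.593, -353.589]), array([86.796, 88.094]), np.float64(16.051)]
tongue [ 9.28000e-01  3.72000e-01  5.86164e+02 -9.38700e+00] 21.845387
```

```bash
cat > go.py <<'E'
import sys,numpy as np
from station import r
# usage: go.py x y z keyyaw_deg -> offset (cm), spin (rad) from the measured pose; key yaw = angle of -tool y
s=r.sense();R=np.array(s["ee_rot"]);p=np.array(s["tcp_pos"])
yaw=np.degrees(np.arctan2(-R[1,1],-R[0,1]))
print('t',round(s["time_s"],2),'p',np.round(p,4),'yaw',round(yaw,2),'tilt',np.round(R[:2,2],4),'F',np.round(s["wrist_force"],1),'M',np.round(s["moment"],2),'w',round(s["gripper_width"],3),'gf',round(s["gripper_force"],1),'j',np.round(s["joints"],0))
for a in sys.argv[1:]:
    x,y,z,k=map(float,a.split(','))
    print(a,'offset',np.round(R.T@(np.array([x,y,z])-p)*100,2),'spin',round(-np.radians(k-yaw),3))
E
python3 go.py .534,.3555,.18,5.5
```

```text
t 0.1 p [0.1404 0.6085 0.2436] yaw 76.99 tilt [-0.0004 -0.0019] F [-0.2 -0.7  0.2] M [ 0.06 -0.01  0.02] w 0.994 gf 0.0 j [ 92.  22.   0.  -0. -68. -15.]
.534,.3555,.18,5.5 offset [44.04 15.78  6.39] spin 1.248
```

>>> apply_moves:
  plan:
    - {"grip": 1, "offset": [44, 15.9, 0], "spin": 1.25}
    - {"grip": 1, "offset": [44, 15.9, 0], "spin": 1.25}
    - {"grip": 1, "offset": [44, 15.9, 0], "spin": 1.25}
    - {"grip": 1, "offset": [44, 15.9, 0], "spin": 1.25}
    - {"grip": 1, "offset": [44, 15.9, 0], "spin": 1.25}

```text
time_s: 0.6
tcp_pos: [0.3517, 0.4719, 0.2442]
ee_rot: [[0.555, -0.832, -0.0], [-0.832, -0.555, -0.001], [0.0, 0.001, -1.0]]
wrist_force: [-0.0, 1.3, 0.6]
gripper_width: 0.999
gripper_force: 0.0
```

```bash
python3 go.py .534,.3555,.18,5.5
```

```text
t 0.6 p [0.3517 0.4719 0.2442] yaw 33.71 tilt [-0.0004 -0.0006] F [-0.   1.3  0.6] M [ 0.16 -0.05  0.01] w 0.999 gf 0.0 j [ 69.  19.  -5.  -0. -67. -35.]
.534,.3555,.18,5.5 offset [19.79 -8.71  6.42] spin 0.492
```

>>> apply_moves:
  plan:
    - {"grip": 1, "offset": [19.8, -8.7, 4], "spin": 0.49}
    - {"grip": 1, "offset": [19.8, -8.7, 6], "spin": 0.49}
    - {"grip": 1, "offset": [19.8, -8.7, 6], "spin": 0.49}
    - {"grip": 1, "offset": [19.8, -8.7, 6], "spin": 0.49}
    - {"grip": 1, "offset": [19.8, -8.7, 6], "spin": 0.49}

```text
time_s: 1.1
tcp_pos: [0.5353, 0.3549, 0.1821]
ee_rot: [[0.1, -0.995, -0.003], [-0.995, -0.1, -0.003], [0.002, 0.003, -1.0]]
wrist_force: [-1.1, -0.4, -0.0]
gripper_width: 0.997
gripper_force: 0.0
```

>>> apply_moves:
  plan:
    - {"grip": 1, "offset": [0, 0, 0], "spin": 0}
    - {"grip": 1, "offset": [0, 0, 0], "spin": 0}

```text
time_s: 1.3
tcp_pos: [0.5334, 0.3574, 0.1838]
ee_rot: [[0.103, -0.995, -0.001], [-0.995, -0.103, -0.001], [0.001, 0.001, -1.0]]
wrist_force: [0.1, 1.0, 0.8]
gripper_width: 0.997
gripper_force: 0.0
```

```bash
python3 go.py .534,.3555,.105,5.5
```

```text
t 1.3 p [0.5334 0.3574 0.1838] yaw 5.89 tilt [-0.0011 -0.0009] F [0.1 1.  0.8] M [ 0.09 -0.01 -0.03] w 0.997 gf 0.0 j [ 48.  26.  -2.  -0. -62. -42.]
.534,.3555,.105,5.5 offset [ 0.19 -0.04  7.88] spin 0.007
```

>>> apply_moves:
  plan:
    - {"grip": 1, "offset": [0.2, 0, 4], "spin": 0}
    - {"grip": 1, "offset": [0.2, 0, 6.5], "spin": 0}
    - {"grip": 1, "offset": [0.2, 0, 7.9], "spin": 0}
    - {"grip": 1, "offset": [0.2, 0, 7.9], "spin": 0}
    - {"grip": 0.4, "offset": [0.2, 0, 7.9], "spin": 0}

```text
time_s: 1.8
tcp_pos: [0.5338, 0.3571, 0.1068]
ee_rot: [[0.105, -0.994, 0.002], [-0.994, -0.105, 0.001], [-0.001, -0.002, -1.0]]
wrist_force: [0.2, 0.2, 0.3]
gripper_width: 0.965
gripper_force: 0.0
```

>>> apply_moves:
  plan:
    - {"grip": 0, "offset": [0, 0, 0], "spin": 0}
    - {"grip": 0, "offset": [0, 0, 0], "spin": 0}
    - {"grip": 0, "offset": [0, 0, 0], "spin": 0}
    - {"grip": 0, "offset": [0, 0, 0], "spin": 0}
    - {"grip": 0, "offset": [0, 0, 0], "spin": 0}

```text
time_s: 2.3
tcp_pos: [0.5337, 0.3559, 0.1058]
ee_rot: [[0.104, -0.995, 0.0], [-0.995, -0.104, 0.0], [-0.0, -0.0, -1.0]]
wrist_force: [-0.0, 0.8, 0.1]
gripper_width: 0.541
gripper_force: 0.0
```

```bash
python3 go.py .534,.3555,.24,5.5
```

```text
t 2.3 p [0.5337 0.3559 0.1058] yaw 5.95 tilt [0.0002 0.0002] F [-0.   0.8  0.1] M [ 0.09 -0.1   0.02] w 0.541 gf 0.0 j [ 48.  31.  -7.   0. -52. -42.]
.534,.3555,.24,5.5 offset [  0.04  -0.03 -13.42] spin 0.008
```

>>> apply_moves:
  plan:
    - {"grip": 0, "offset": [0, 0, 0], "spin": 0}
    - {"grip": 0, "offset": [0, 0, 0], "spin": 0}
    - {"grip": 0, "offset": [0, 0, 0], "spin": 0}
    - {"grip": 0, "offset": [0, 0, 0], "spin": 0}
    - {"grip": 0, "offset": [0, 0, 0], "spin": 0}

```text
time_s: 2.8
tcp_pos: [0.5336, 0.3559, 0.1055]
ee_rot: [[0.104, -0.995, 0.0], [-0.995, -0.104, -0.0], [0.0, -0.0, -1.0]]
wrist_force: [0.4, -1.0, -0.0]
gripper_width: 0.138
gripper_force: 30.0
```

>>> apply_moves:
  plan:
    - {"grip": 0, "offset": [0, 0, 0], "spin": 0}
    - {"grip": 0, "offset": [0, 0, 0], "spin": 0}
    - {"grip": 0, "offset": [0, 0, 0], "spin": 0}

```text
time_s: 3.1
tcp_pos: [0.5336, 0.3559, 0.1055]
ee_rot: [[0.104, -0.995, 0.0], [-0.995, -0.104, -0.0], [0.0, -0.0, -1.0]]
wrist_force: [0.8, 0.1, 0.2]
gripper_width: 0.135
gripper_force: 30.0
```

>>> apply_moves:
  plan:
    - {"grip": 0, "offset": [0, 0, -2], "spin": 0}
    - {"grip": 0, "offset": [0, 0, -5], "spin": 0}
    - {"grip": 0, "offset": [0, 0, -8], "spin": 0}
    - {"grip": 0, "offset": [0, 0, -11], "spin": 0}
    - {"grip": 0, "offset": [0, 0, -13.5], "spin": 0}

```text
time_s: 3.6
tcp_pos: [0.5337, 0.356, 0.2423]
ee_rot: [[0.104, -0.995, 0.001], [-0.995, -0.104, 0.001], [-0.001, -0.001, -1.0]]
wrist_force: [0.5, 1.3, -1.4]
gripper_width: 0.133
gripper_force: 30.0
```

```bash
python3 go.py .5437,-.017,.24,13 .544,-.0165,.21,13;  python3 - <<'E'
from station import r
from h import *
c=r.capture("scene");P=cloud(c)
m=mask(c,'blue')&(P[...,0]<.7)&(P[...,2]>.15)&(P[...,1]>.2);print(m.sum(),P[m].min(0),P[m].max(0))
cv2.imwrite("pics/lift.png",cv2.resize(c["img"][150:350,300:560],None,fx=3,fy=3))
E
```

```text
t 3.6 p [0.5337 0.356  0.2423] yaw 5.96 tilt [0.0008 0.0008] F [ 0.5  1.3 -1.4] M [ 0.14 -0.1   0.03] w 0.133 gf 30.0 j [ 48.  24.   3.   0. -69. -42.]
.5437,-.017,.24,13 offset [37.2   2.88  0.2 ] spin -0.123
.544,-.0165,.21,13 offset [37.16  2.84  3.2 ] spin -0.123Traceback (most recent call last):
  File "<stdin>", line 4, in <module>
    return umr_minimum(a, axis, None, out, keepdims, initial, where)
ValueError: zero-size array to reduction operation minimum which has no identity
```

>>> apply_moves:
  plan:
    - {"grip": 0, "offset": [37.2, 2.9, 0], "spin": -0.12}
    - {"grip": 0, "offset": [37.2, 2.9, 0], "spin": -0.12}
    - {"grip": 0, "offset": [37.2, 2.9, 0], "spin": -0.12}
    - {"grip": 0, "offset": [37.2, 2.9, 0], "spin": -0.12}
    - {"grip": 0, "offset": [37.2, 2.9, 0], "spin": -0.12}

```text
time_s: 4.15
tcp_pos: [0.5395, 0.1041, 0.2403]
ee_rot: [[0.223, -0.975, -0.0], [-0.975, -0.223, -0.0], [-0.0, 0.0, -1.0]]
wrist_force: [0.7, 0.2, -0.9]
gripper_width: 0.134
gripper_force: 30.0
```

```bash
python3 go.py .5437,-.017,.24,13;  python3 - <<'E'
from station import r
from h import *
c=r.capture("scene")
cv2.imwrite("pics/lift.png",cv2.resize(c["img"][100:300,220:480],None,fx=3,fy=3))
E
```

```text
t 4.15 p [0.5395 0.1041 0.2403] yaw 12.86 tilt [-0.0003 -0.    ] F [ 0.7  0.2 -0.9] M [ 0.05 -0.13  0.03] w 0.134 gf 30.0 j [ 28.  15. -11.  -0. -64. -15.]
.5437,-.017,.24,13 offset [11.9   2.29  0.03] spin -0.002
```

View pics/lift.png

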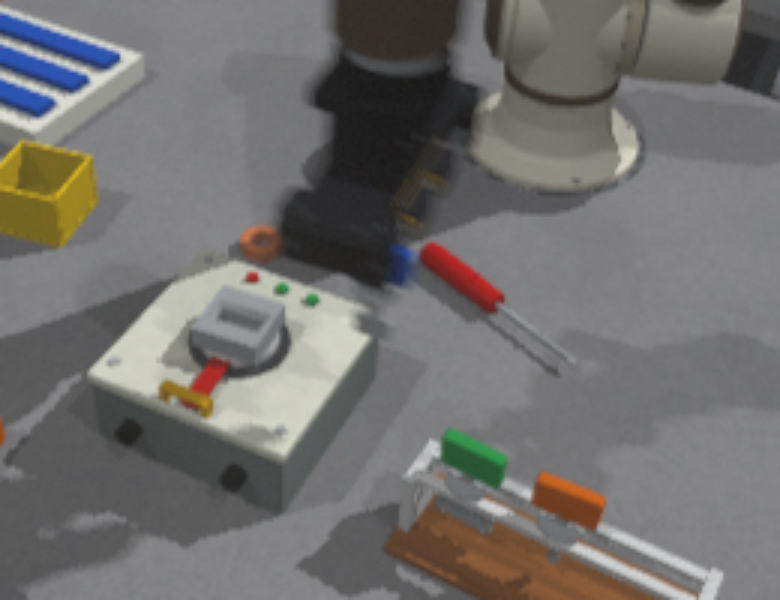

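The blue key is held; its head shows at crop (402,262). The other two still hang on the rack and the lock head is clear at (237,325).

>>> apply_moves:
  plan:
    - {"grip": 0, "offset": [11.9, 2.3, 0], "spin": 0}
    - {"grip": 0, "offset": [11.9, 2.3, 0], "spin": 0}
    - {"grip": 0, "offset": [11.9, 2.3, 2], "spin": 0}
    - {"grip": 0, "offset": [11.9, 2.3, 3], "spin": 0}
    - {"grip": 0, "offset": [11.9, 2.3, 3], "spin": 0}

```text
time_s: 4.7
tcp_pos: [0.5429, -0.0156, 0.2085]
ee_rot: [[0.221, -0.975, -0.004], [-0.975, -0.221, -0.0], [-0.0, 0.004, -1.0]]
wrist_force: [-0.1, 0.0, 0.0]
gripper_width: 0.135
gripper_force: 30.0
```

>>> apply_moves:
  plan:
    - {"grip": 0, "offset": [0, 0, 0], "spin": 0}
    - {"grip": 0, "offset": [0, 0, 0], "spin": 0}
    - {"grip": 0, "offset": [0, 0, 0], "spin": 0}

```text
time_s: 5.0
tcp_pos: [0.5446, -0.0141, 0.2112]
ee_rot: [[0.224, -0.975, 0.001], [-0.975, -0.224, 0.0], [0.0, -0.001, -1.0]]
wrist_force: [0.6, -0.3, -0.2]
gripper_width: 0.131
gripper_force: 30.0
```

```bash
python3 go.py .5437,-.017,.195,13;  python3 - <<'E'
from station import r
from h import *
c=r.capture("scene");P=cloud(c)
np.savez("scene1.npz",**c)
m=(c["depth"]>0)&(P[...,2]>.116)&(P[...,2]<.180)&(abs(P[...,0]-.54)<.04)&(abs(P[...,1]+.015)<.05)
for a in np.arange(.116,.18,.008):
    q=P[m&(P[...,2]>=a)&(P[...,2]<a+.008)]
    if len(q): print(round(a,3),len(q),np.round(q.min(0)[:2],3),np.round(q.max(0)[:2],3),np.round(q.mean(0)[:2],3))
cv2.imwrite("pics/lock.png",cv2.resize(c["img"][140:260,220:380],None,fx=5,fy=5,interpolation=cv2.INTER_CUBIC))
E
```

```text
t 5.0 p [ 0.5446 -0.0141  0.2112] yaw 12.93 tilt [0.0014 0.0003] F [ 0.6 -0.3 -0.2] M [0.12 0.03 0.02] w 0.131 gf 30.0 j [ 16.  16. -14.   0. -60.  -3.]
.5437,-.017,.195,13 offset [0.26 0.16 1.62] spin -0.001
0.124 1 [ 0.548 -0.017] [ 0.548 -0.017] [ 0.548 -0.017]
0.132 29 [ 0.539 -0.027] [ 0.551 -0.001] [ 0.547 -0.012]
0.14 30 [ 0.54  -0.029] [ 0.552 -0.   ] [ 0.547 -0.014]
0.148 28 [ 0.539 -0.028] [0.551 0.   ] [ 0.546 -0.011]
0.156 9 [ 0.544 -0.015] [ 0.549 -0.009] [ 0.547 -0.012]
0.164 1 [ 0.548 -0.009] [ 0.548 -0.009] [ 0.548 -0.009]
0.172 48 [ 0.537 -0.027] [0.562 0.004] [ 0.551 -0.009]
```

View pics/lock.png

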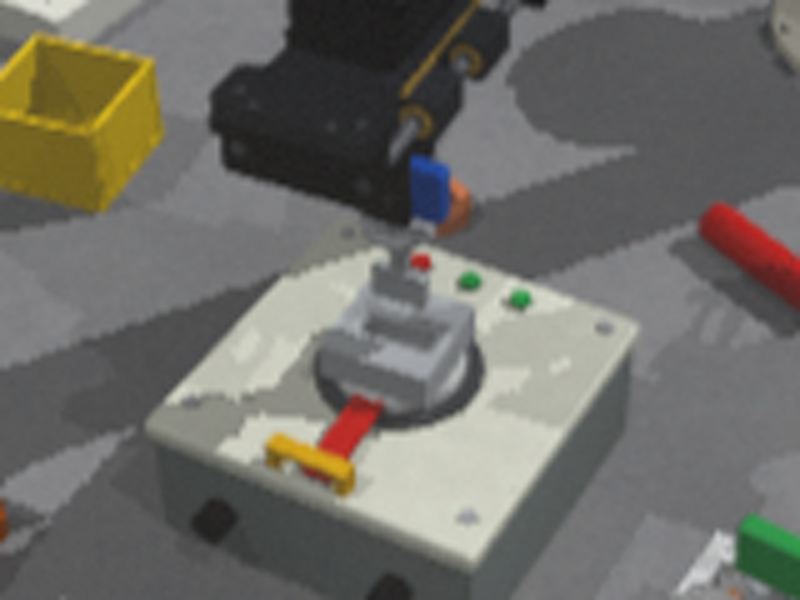

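The blade hangs straight at crop (400,285), just above the slot at (405,328). Its depth points put it about 2.5 mm to +y of the lock centre.

>>> apply_moves:
  plan:
    - {"grip": 0, "offset": [0.27, 0.1, 0.5], "spin": 0}
    - {"grip": 0, "offset": [0.27, 0.1, 1.2], "spin": 0}
    - {"grip": 0, "offset": [0.27, 0.1, 1.7], "spin": 0}
    - {"grip": 0, "offset": [0.27, 0.1, 2.1], "spin": 0}
    - {"grip": 0, "offset": [0.27, 0.1, 2.4], "spin": 0}

```text
time_s: 5.55
tcp_pos: [0.5436, -0.0181, 0.1859]
ee_rot: [[0.222, -0.975, -0.001], [-0.975, -0.222, -0.0], [0.0, 0.001, -1.0]]
wrist_force: [0.0, -0.4, -0.6]
gripper_width: 0.137
gripper_force: 30.0
```

```bash
python3 go.py .5443,-.0167,.174,13
```

```text
t 5.55 p [ 0.5436 -0.0181  0.1859] yaw 12.83 tilt [-0.0008 -0.0002] F [ 0.  -0.4 -0.6] M [ 0.08 -0.01 -0.  ] w 0.137 gf 30.0 j [ 15.  17. -16.   0. -57.  -2.]
.5443,-.0167,.174,13 offset [-0.12 -0.1   1.19] spin -0.003
```

>>> apply_moves:
  plan:
    - {"grip": 0, "offset": [-0.05, 0, 0.3], "spin": 0}
    - {"grip": 0, "offset": [-0.05, 0, 0.6], "spin": 0}
    - {"grip": 0, "offset": [-0.05, 0, 0.9], "spin": 0}
    - {"grip": 0, "offset": [-0.05, 0, 1.1], "spin": 0}
    - {"grip": 0, "offset": [-0.05, 0, 1.1], "spin": 0}

```text
time_s: 6.05
tcp_pos: [0.5435, -0.0175, 0.1752]
ee_rot: [[0.222, -0.975, -0.001], [-0.975, -0.222, -0.0], [-0.0, 0.001, -1.0]]
wrist_force: [-0.3, -0.2, -0.1]
gripper_width: 0.132
gripper_force: 30.0
```

```bash
python3 go.py .5437,-.017,.174,88
```

```text
t 6.05 p [ 0.5435 -0.0175  0.1752] yaw 12.83 tilt [-0.0006 -0.0001] F [-0.3 -0.2 -0.1] M [ 0.06 -0.04  0.  ] w 0.132 gf 30.0 j [ 15.  18. -17.  -0. -56.  -2.]
.5437,-.017,.174,88 offset [-0.04 -0.03  0.12] spin -1.312
```

>>> apply_moves:
  plan:
    - {"grip": 0, "offset": [0, 0, 0.13], "spin": 0}
    - {"grip": 0, "offset": [0, 0, 0.13], "spin": -0.12}
    - {"grip": 0, "offset": [0, 0, 0.13], "spin": -0.24}
    - {"grip": 0, "offset": [0, 0, 0.13], "spin": -0.34}
    - {"grip": 0, "offset": [0, 0, 0.13], "spin": -0.44}

```text
time_s: 6.55
tcp_pos: [0.5434, -0.0177, 0.1743]
ee_rot: [[0.619, -0.785, -0.001], [-0.785, -0.619, -0.0], [-0.0, 0.001, -1.0]]
wrist_force: [-0.3, 0.4, -0.8]
gripper_width: 0.137
gripper_force: 30.0
```

```bash
python3 go.py .5437,-.017,.174,88
```

```text
t 6.55 p [ 0.5434 -0.0177  0.1743] yaw 38.26 tilt [-0.0007 -0.0003] F [-0.3  0.4 -0.8] M [-0.15  0.18 -0.07] w 0.137 gf 30.0 j [ 15.  18. -17.   0. -55.  23.]
.5437,-.017,.174,88 offset [-0.03 -0.07  0.03] spin -0.868
```

>>> apply_moves:
  plan:
    - {"grip": 0, "offset": [0, 0, 0], "spin": -0.1}
    - {"grip": 0, "offset": [0, 0, 0], "spin": -0.22}
    - {"grip": 0, "offset": [0, 0, 0], "spin": -0.34}
    - {"grip": 0, "offset": [0, 0, 0], "spin": -0.46}
    - {"grip": 0, "offset": [0, 0, 0], "spin": -0.58}

```text
time_s: 7.05
tcp_pos: [0.5434, -0.0177, 0.1743]
ee_rot: [[0.948, -0.317, -0.001], [-0.317, -0.948, -0.0], [-0.001, 0.001, -1.0]]
wrist_force: [-0.2, -0.1, -1.1]
gripper_width: 0.138
gripper_force: 30.0
```

>>> apply_moves:
  plan:
    - {"grip": 0, "offset": [0, 0, 0], "spin": -0.06}
    - {"grip": 0, "offset": [0, 0, 0], "spin": -0.12}
    - {"grip": 0, "offset": [0, 0, 0], "spin": -0.18}
    - {"grip": 0, "offset": [0, 0, 0], "spin": -0.2}

```text
time_s: 7.45
tcp_pos: [0.5434, -0.0177, 0.1743]
ee_rot: [[0.992, -0.126, -0.001], [-0.126, -0.992, -0.0], [-0.001, 0.0, -1.0]]
wrist_force: [-1.6, -1.0, -0.2]
gripper_width: 0.136
gripper_force: 30.0
```

```bash
python3 go.py .5437,-.017,.174,88
```

```text
t 7.45 p [ 0.5434 -0.0177  0.1743] yaw 82.78 tilt [-0.0007 -0.0004] F [-1.6 -1.  -0.2] M [-0.31  0.21 -0.05] w 0.136 gf 30.0 j [ 15.  18. -17.   0. -55.  68.]
.5437,-.017,.174,88 offset [ 0.02 -0.08  0.03] spin -0.091
```

>>> apply_moves:
  plan:
    - {"grip": 0, "offset": [0, 0, 0], "spin": -0.05}
    - {"grip": 0, "offset": [0, 0, 0], "spin": -0.09}
    - {"grip": 0, "offset": [0, 0, 0], "spin": -0.09}

```text
time_s: 7.75
tcp_pos: [0.5434, -0.0177, 0.1743]
ee_rot: [[0.999, -0.037, -0.001], [-0.037, -0.999, -0.0], [-0.001, 0.0, -1.0]]
wrist_force: [-0.8, -0.4, 0.4]
gripper_width: 0.134
gripper_force: 30.0
```

```bash
python3 go.py
```

```text
t 7.75 p [ 0.5434 -0.0177  0.1743] yaw 87.85 tilt [-0.0007 -0.0004] F [-0.8 -0.4  0.4] M [-0.42  0.3  -0.06] w 0.134 gf 30.0 j [ 15.  18. -17.   0. -55.  73.]
```

>>> apply_moves:
  plan:
    - {"grip": 0, "offset": [0, 0, 0], "spin": -0.02}
    - {"grip": 0, "offset": [0, 0, 0], "spin": -0.04}
    - {"grip": 0, "offset": [0, 0, 0], "spin": -0.04}

```text
time_s: 8.05
tcp_pos: [0.5435, -0.0177, 0.1742]
ee_rot: [[1.0, 0.003, -0.001], [0.003, -1.0, -0.0], [-0.001, 0.0, -1.0]]
wrist_force: [-1.5, -1.5, -0.5]
gripper_width: 0.137
gripper_force: 30.0
```

```bash
python3 go.py; python3 - <<'E'
from station import r
from h import *
c=r.capture("top");P=cloud(c)
m=mask(c,'red')&(P[...,2]>.07)&(P[...,0]<.75)&(P[...,0]>.4)&(abs(P[...,1])<.12)
w=ray(c,np.argwhere(m)[:,::-1],.0905)[:,:2];d=w.mean(0)-[.5435,-.017];print(m.sum(),w.mean(0),np.degrees(np.arctan2(d[1],d[0])))
E
```

```text
t 8.05 p [ 0.5435 -0.0177  0.1742] yaw 90.19 tilt [-0.0006 -0.0003] F [-1.5 -1.5 -0.5] M [-0.65  0.43 -0.08] w 0.137 gf 30.0 j [ 15.  18. -17.   0. -55.  75.]
2 [ 0.47502793 -0.05831411] -148.89440772721352
```

>>> apply_moves:
  plan:
    - {"grip": 0, "offset": [0, 0, 0], "spin": -0.02}
    - {"grip": 0, "offset": [0, 0, 0], "spin": -0.04}
    - {"grip": 0, "offset": [0, 0, 0], "spin": -0.04}

```text
time_s: 8.4
tcp_pos: [0.5435, -0.0177, 0.1742]
ee_rot: [[0.999, 0.043, -0.0], [0.043, -0.999, -0.0], [-0.0, 0.0, -1.0]]
wrist_force: [-1.4, -2.3, 1.2]
gripper_width: 0.135
gripper_force: 30.0
```

```bash
python3 go.py; python3 - <<'E'
from station import r
from h import *
c=r.capture("scene");P=cloud(c)
m=mask(c,'red')&(P[...,2]>.084)&(P[...,2]<.1)&(P[...,0]<.75)&(P[...,0]>.4)&(abs(P[...,1])<.12)
w=ray(c,np.argwhere(m)[:,::-1],.09)[:,:2];d=w.mean(0)-[.5437,-.017];print(m.sum(),w.mean(0),np.degrees(np.arctan2(d[1],d[0])))
cv2.imwrite("pics/turn.png",cv2.resize(c["img"][140:260,220:380],None,fx=5,fy=5,interpolation=cv2.INTER_CUBIC))
E
```

```text
t 8.4 p [ 0.5435 -0.0177  0.1742] yaw 92.48 tilt [-0.0005 -0.0002] F [-1.4 -2.3  1.2] M [-0.86  0.53 -0.23] w 0.135 gf 30.0 j [ 15.  18. -17.   0. -55.  77.]
102 [0.55626529 0.04178445] 77.93449143800511
```

View pics/turn.png

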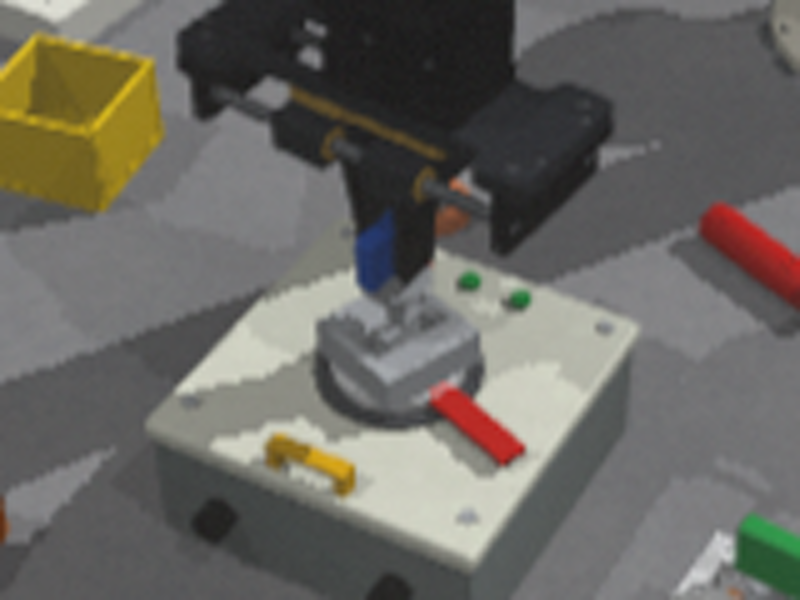

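The tongue lies at crop (478,425), well clear of the keeper. It measures about 78° against an expected 77° for the stop, and the Mz rise confirms the stop. Next I unload the play and pull the key out.

>>> apply_moves:
  plan:
    - {"grip": 0, "offset": [0, 0, 0], "spin": 0.1}
    - {"grip": 0, "offset": [0, 0, 0], "spin": 0.2}
    - {"grip": 0, "offset": [0, 0, 0], "spin": 0.2}

```text
time_s: 8.75
tcp_pos: [0.5445, -0.0168, 0.1744]
ee_rot: [[0.988, -0.155, 0.002], [-0.155, -0.988, 0.001], [0.002, -0.001, -1.0]]
wrist_force: [-0.1, -0.3, -0.9]
gripper_width: 0.135
gripper_force: 30.0
```

```bash
python3 go.py
```

```text
t 8.75 p [ 0.5445 -0.0168  0.1744] yaw 81.06 tilt [0.0022 0.0011] F [-0.1 -0.3 -0.9] M [ 0.02 -0.01 -0.01] w 0.135 gf 30.0 j [ 15.  18. -17.  -0. -55.  66.]
```

>>> apply_moves:
  plan:
    - {"grip": 0, "offset": [0, 0, -0.4], "spin": 0}
    - {"grip": 0, "offset": [0, 0, -0.9], "spin": 0}
    - {"grip": 0, "offset": [0, 0, -1.6], "spin": 0}
    - {"grip": 0, "offset": [0, 0, -4], "spin": 0}
    - {"grip": 0, "offset": [0, 0, -7], "spin": 0}

```text
time_s: 9.25
tcp_pos: [0.5431, -0.0175, 0.2444]
ee_rot: [[0.988, -0.155, -0.002], [-0.155, -0.988, -0.0], [-0.002, 0.001, -1.0]]
wrist_force: [0.3, -0.1, 0.2]
gripper_width: 0.137
gripper_force: 30.0
```

```bash
python3 go.py .457,-.353,.235,107 .457,-.353,.235,17
```

```text
t 9.25 p [ 0.5431 -0.0175  0.2444] yaw 81.05 tilt [-0.0024 -0.0004] F [ 0.3 -0.1  0.2] M [-0.01 -0.11  0.01] w 0.137 gf 30.0 j [ 15.  14. -11.  -0. -65.  66.]
.457,-.353,.235,107 offset [-3.29 34.48  0.98] spin -0.453
.457,-.353,.235,17 offset [-3.29 34.48  0.98] spin 1.118
```

>>> apply_moves:
  plan:
    - {"grip": 0, "offset": [-3.3, 34.5, 0], "spin": 0}
    - {"grip": 0, "offset": [-3.3, 34.5, 0], "spin": 0}
    - {"grip": 0, "offset": [-3.3, 34.5, 0], "spin": 0}
    - {"grip": 0, "offset": [-3.3, 34.5, 0], "spin": 0}
    - {"grip": 0, "offset": [-3.3, 34.5, 0], "spin": 0}

```text
time_s: 9.75
tcp_pos: [0.4808, -0.2613, 0.2454]
ee_rot: [[0.988, -0.155, 0.002], [-0.155, -0.988, -0.0], [0.002, 0.0, -1.0]]
wrist_force: [1.0, -0.8, -1.6]
gripper_width: 0.133
gripper_force: 30.0
```

```bash
python3 go.py .457,-.353,.235,81
```

```text
t 9.75 p [ 0.4808 -0.2613  0.2454] yaw 81.09 tilt [ 0.0019 -0.0005] F [ 1.  -0.8 -1.6] M [-0.   -0.14 -0.02] w 0.133 gf 30.0 j [-12.  14. -11.   0. -65.  93.]
.457,-.353,.235,81 offset [-0.94  9.43  1.03] spin 0.002
```

>>> apply_moves:
  plan:
    - {"grip": 0, "offset": [-0.9, 9.4, 0], "spin": 0}
    - {"grip": 0, "offset": [-0.9, 9.4, 0], "spin": 0}
    - {"grip": 0, "offset": [-0.9, 9.4, 4], "spin": 0}
    - {"grip": 0, "offset": [-0.9, 9.4, 5], "spin": 0}
    - {"grip": 0, "offset": [-0.9, 9.4, 5], "spin": 0}

```text
time_s: 10.25
tcp_pos: [0.4567, -0.3504, 0.1927]
ee_rot: [[0.988, -0.156, -0.004], [-0.156, -0.988, 0.002], [-0.005, -0.001, -1.0]]
wrist_force: [-0.0, -0.8, -0.6]
gripper_width: 0.135
gripper_force: 30.0
```

>>> apply_moves:
  plan:
    - {"grip": 0, "offset": [0, 0, 0], "spin": 0}
    - {"grip": 0, "offset": [0, 0, 0], "spin": 0}

```text
time_s: 10.45
tcp_pos: [0.4591, -0.3507, 0.1962]
ee_rot: [[0.988, -0.154, 0.003], [-0.154, -0.988, -0.002], [0.003, 0.001, -1.0]]
wrist_force: [0.1, -0.0, -0.0]
gripper_width: 0.135
gripper_force: 30.0
```

```bash
python3 go.py .457,-.353,.09,81; python3 - <<'E'
from station import r
from h import *
c=r.capture("scene")
cv2.imwrite("pics/bin.png",cv2.resize(c["img"][70:210,160:340],None,fx=4,fy=4,interpolation=cv2.INTER_CUBIC))
E
```

```text
t 10.45 p [ 0.4591 -0.3507  0.1962] yaw 81.14 tilt [ 0.0029 -0.0017] F [ 0.1 -0.  -0. ] M [ 0.07  0.03 -0.05] w 0.135 gf 30.0 j [-21.  20. -11.   0. -60. 102.]
.457,-.353,.09,81 offset [-0.21  0.25 10.62] spin 0.002
```

View pics/bin.png

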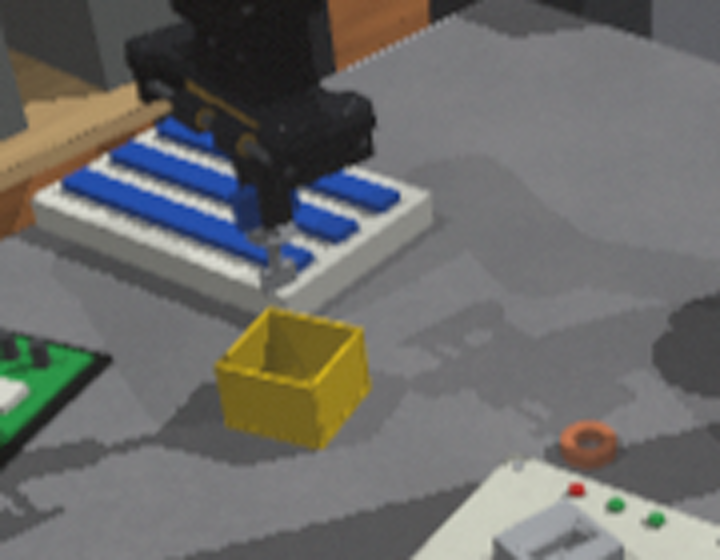

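The key hangs upright at crop (275,255), above the bin centred at about (293,345).

>>> apply_moves:
  plan:
    - {"grip": 0, "offset": [-0.2, 0.2, 3], "spin": 0}
    - {"grip": 0, "offset": [-0.2, 0.2, 6], "spin": 0}
    - {"grip": 0, "offset": [-0.2, 0.2, 8.5], "spin": 0}
    - {"grip": 0, "offset": [-0.2, 0.2, 10], "spin": 0}
    - {"grip": 0, "offset": [-0.2, 0.2, 10.7], "spin": 0}

```text
time_s: 11.0
tcp_pos: [0.4556, -0.3521, 0.0866]
ee_rot: [[0.988, -0.155, -0.001], [-0.155, -0.988, 0.0], [-0.001, -0.0, -1.0]]
wrist_force: [-0.5, -0.0, -0.2]
gripper_width: 0.141
gripper_force: 30.0
```

>>> apply_moves:
  plan:
    - {"grip": 0, "offset": [0, 0, 0], "spin": 0}
    - {"grip": 0, "offset": [0, 0, 0], "spin": 0}

```text
time_s: 11.2
tcp_pos: [0.4565, -0.3529, 0.0885]
ee_rot: [[0.988, -0.155, 0.002], [-0.155, -0.988, -0.001], [0.002, 0.001, -1.0]]
wrist_force: [-0.8, -0.4, -0.8]
gripper_width: 0.139
gripper_force: 30.0
```

```bash
python3 go.py .457,-.353,.088,81
```

```text
t 11.2 p [ 0.4565 -0.3529  0.0885] yaw 81.07 tilt [ 0.0021 -0.0012] F [-0.8 -0.4 -0.8] M [-0.01  0.   -0.03] w 0.139 gf 30.0 j [-22.  26. -18.   0. -46. 103.]
.457,-.353,.088,81 offset [0.05 0.   0.05] spin 0.001
```

Inside the bin, with the foot about 5–9 mm above its floor. Release.

>>> apply_moves:
  plan:
    - {"grip": 1, "offset": [0, 0, 0], "spin": 0}
    - {"grip": 1, "offset": [0, 0, 0], "spin": 0}
    - {"grip": 1, "offset": [0, 0, 0], "spin": 0}
    - {"grip": 1, "offset": [0, 0, 0], "spin": 0}
    - {"grip": 1, "offset": [0, 0, 0], "spin": 0}

```text
time_s: 11.7
tcp_pos: [0.4555, -0.3527, 0.0874]
ee_rot: [[0.988, -0.156, 0.0], [-0.156, -0.988, -0.0], [0.0, 0.0, -1.0]]
wrist_force: [0.8, -0.0, -0.1]
gripper_width: 0.503
gripper_force: 0.0
```

>>> apply_moves:
  plan:
    - {"grip": 1, "offset": [0, 0, 0], "spin": 0}
    - {"grip": 1, "offset": [0, 0, 0], "spin": 0}
    - {"grip": 1, "offset": [0, 0, 0], "spin": 0}
    - {"grip": 1, "offset": [0, 0, 0], "spin": 0}
    - {"grip": 1, "offset": [0, 0, 0], "spin": 0}

```text
time_s: 12.2
tcp_pos: [0.4554, -0.3527, 0.0872]
ee_rot: [[0.988, -0.156, -0.0], [-0.156, -0.988, 0.0], [-0.0, -0.0, -1.0]]
wrist_force: [-1.3, 0.2, -1.0]
gripper_width: 0.949
gripper_force: 0.0
```

>>> apply_moves:
  plan:
    - {"grip": 1, "offset": [0, 0, -2], "spin": 0}
    - {"grip": 1, "offset": [0, 0, -4], "spin": 0}
    - {"grip": 1, "offset": [0, 0, -8], "spin": 0}
    - {"grip": 1, "offset": [0, 0, -12], "spin": 0}
    - {"grip": 1, "offset": [0, 0, -15], "spin": 0}

```text
time_s: 12.7
tcp_pos: [0.4559, -0.353, 0.2401]
ee_rot: [[0.988, -0.156, 0.003], [-0.156, -0.988, -0.002], [0.003, 0.001, -1.0]]
wrist_force: [0.5, 0.2, 0.6]
gripper_width: 0.998
gripper_force: 0.0
```

>>> apply_moves:
  plan:
    - {"grip": 1, "offset": [-5, 0, 0], "spin": 0}
    - {"grip": 1, "offset": [-8, 0, 0], "spin": 0}
    - {"grip": 1, "offset": [-8, 0, 0], "spin": 0}
    - {"grip": 1, "offset": [-8, 0, 0], "spin": 0}
    - {"grip": 1, "offset": [-8, 0, 0], "spin": 0}

```text
time_s: 13.2
tcp_pos: [0.3773, -0.3404, 0.2373]
ee_rot: [[0.988, -0.156, 0.001], [-0.156, -0.988, -0.0], [0.001, 0.0, -1.0]]
wrist_force: [0.2, -0.6, -0.5]
gripper_width: 0.997
gripper_force: 0.0
```

```bash
python3 go.py; python3 - <<'E'
from station import r
from h import *
c=r.capture("scene");P=cloud(c)
m=mask(c,'red')&(P[...,2]>.084)&(P[...,2]<.1)&(P[...,0]<.75)&(P[...,0]>.4)&(abs(P[...,1])<.12)
w=ray(c,np.argwhere(m)[:,::-1],.09)[:,:2];d=w.mean(0)-[.5437,-.017];print(m.sum(),w.mean(0),np.degrees(np.arctan2(d[1],d[0])))
cv2.imwrite("pics/end.png",cv2.resize(c["img"][90:350,160:500],None,fx=2.2,fy=2.2,interpolation=cv2.INTER_CUBIC))
E
```

```text
t 13.2 p [ 0.3773 -0.3404  0.2373] yaw 81.03 tilt [ 0.0005 -0.0004] F [ 0.2 -0.6 -0.5] M [-0.04 -0.01 -0.03] w 0.997 gf 0.0 j [-24.  11. -16.   0. -63. 105.]
110 [0.5518268  0.03570235] 81.23392570065307
```

View pics/end.png

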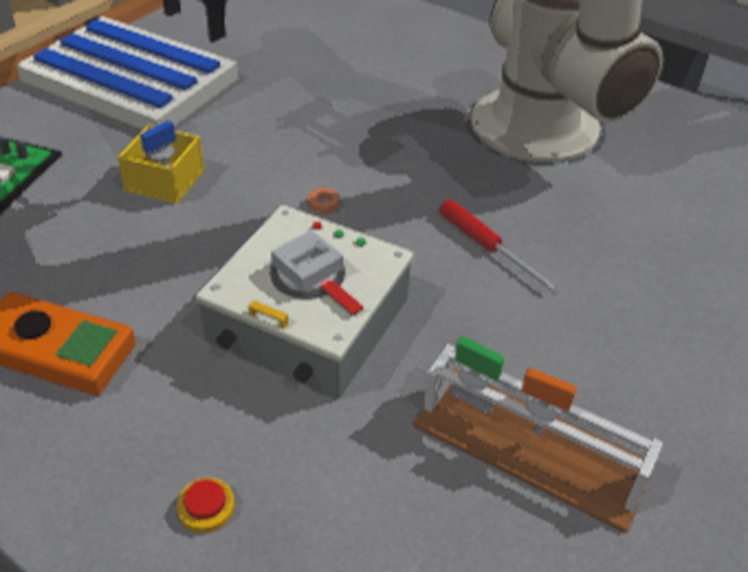

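The blue key stands in the bin, crop (158,140). The red tongue is still open at (342,297), and green (480,356) and orange (549,388) hang in place. The gripper is clear of everything, so I'm handing in.

```bash
python3 -c "
from station import r
print(r.finish_job())"
```

```text
the job is handed in; nothing more can be done
None
```

The blue key fit: it swung the latch fully open to its stop and is now in the yellow bin. The other two keys still hang in their places, and the job was handed in at about 13 s; no verdict came back.

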